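Draw the long clamping board from the leaning stack into the vice

TASK

Three plywood clamping boards lean face to face against the low back wall of a wooden rack. Draw out the long one and stand it upright in the open jaws of the red bench vice, its lower end down on the floor between the jaws, broad faces to the jaws and about centred along them, and let go without dropping it. Leave the two short boards leaning in the rack where they are.

Things in the scene. Friction and masses are not known exactly. Their poses are not given: they have to be found in the camera images.
- long_center (a point): Centre of the long plywood board, 180 long x 90 x 12 mm, 0.13 kg. z along its length to the upper end, y along its width, x through its thickness, away from the rack's wall. Leans 15 degrees, behind the front short board: mid-stack or next to the wall. Its top 65 mm stand clear of short boards and wall: pinch the faces there and draw it out along z. Foot behind a toe strip, top 28 mm above bench.
- short_front_center (a point): Centre of the short board at the front of the stack: same plywood, 115 long x 90 x 12 mm, axes as the long board's. A short board that rested on the long one settles back by one thickness once that is gone, which is fine.
- short_rear_center (a point): The other short board, same sizes (115 x 90 x 12 mm) and axes, next to the wall or in the middle of the stack, whichever the long board is not. The point is its centre.
- vice_gap (a point): Fixed red bench vice, jaws open: centre of the floor between the jaws, 20 mm above the bench. x across the gap from jaw to jaw, y along the jaws, z up. Gap 32 mm wide; jaws 110 mm long (y), 30 mm thick, tops 65 mm above this point. A screw with a cross handle sticks out 95 mm on the +x side, lower than the jaws.
Mind the look-alikes: they are no part of the job. What is shaped like the part that bears long_center but green or purple is not meant.

How it is judged:
At the end, for the whole second after the job is handed in: Long board released, at rest on the floor between the jaws (within 8 mm), under 22 degrees from upright, its centre within 25 mm of the gap's centre across and along; short boards at rest, centres within 30 mm of their start, under 34 degrees from upright (x of long_center in the frame of vice_gap between -0.025 and 0.025 m and y of long_center in the frame of vice_gap between -0.025 and 0.025 m and z of long_center in the frame of vice_gap between 0.075 and 0.098 m and angle between long_center's own z axis and vertical below 0.38 rad and linear speed of each of long, short_front, short_rear below 0.03 m/s and distance of each of short_front_center, short_rear_center from where it was at the start of the episode below 0.03 m and angle between each of short_front_center, short_rear_center's own z axis and vertical below 0.6 rad); the robot touches nothing.
It fails at once if a short board is toppled or pulled out of place (its centre moved more than 50 mm, or it leans more than 40 degrees) (distance of any of short_front_center, short_rear_center from where it was at the start of the episode above 0.05 m or angle between any of short_front_center, short_rear_center's own z axis and vertical above 0.7 rad).
It fails at once if the long board is dropped (falls free faster than 0.7 m/s, about 25 mm) (linear speed of long above 0.7 m/s and contact force between the fingers and long below 0.2 N).
It also fails if it takes over 51 s, if anything falls off the work surface, if the arm or the gripper's body presses on something with over 40 N, if the wrist force passes 120 N, or if a joint passes its speed limit or range.

ROBOT

A 6-joint arm with a two-finger parallel gripper is mounted at the origin on the work surface. World frame = base frame: x ahead of the robot, y to its left, z up, the work surface at z = 0. Lengths are in m, angles in rad, forces in N, time in s.
With the tool pointing down it reaches from about 0.25 to 0.775 m from the base axis. Payload 4 kg.
Tool frame: the origin (TCP) lies midway between the tips of the shut fingers; the grasp point (between the pads) lies 19 mm behind it; z points along the fingers, y is the line along which they close (so a half turn about z gives the same grasp; the last joint's range is limited). The gripper opens to 85 mm and grips with 20 to 120 N. Pads are 22 mm wide; open, the fingers measure 114 mm over their backs; the gripper's body (76 mm by 85 mm) begins 54 mm behind the grasp point. The pads swing forward as they close: fully open they stand 13 mm farther back than shut.
Start: joints at [1.153, 0.087, 1.371, -0, 1.684, -0.103], TCP at [0.17, 0.523, 0.231] pointing down, gripper open.
Joint ranges: [-3.1, 3.1], [-0.76, 2.03], [0.27, 2.55], [-1.08, 4.22], [0.17, 2.65], [-2.57, 2.57]. Speed limits (rad/s): [2.79, 2.79, 3.14, 3.14, 3.14, 3.14].

INTERFACE

Orientations are given as [roll, pitch, yaw] about the fixed x, y, z axes, in that order (R = Rz(yaw) Ry(pitch) Rx(roll)).
In Python, from workcell import state, snapshot, finish_job, outline_of, mark_of gives the robot as it stands.
- The arm moves only by the tool drive_tool, never from a script. Its argument "motion" is a list of rows, each a list of 6 numbers: the shift along the tool's x, y, z in mm, then the turn, a rotation vector about the tool's x, y, z in degrees. A call has 1 to 10 rows; each row shifts and turns the commanded pose from where the row before left it, along the tool's axes as they then stand; what a row does not reach is not made up. A row lasts 1/8 s, in which the tool goes at most 62.5 mm and 10.7 degrees, less where a joint would pass 70% of its speed; a pose out of reach is approached as far as the arm can. A call is refused whole if a number of a shift passes 62.5 or a number of a turn 10.7, either way. A call with a gripper value outside its range is refused whole. "gripper" is the closure, from -1 (fully open) to 1 (shut), set as the call begins (left out, the last holds). The fingers move at their own pace and stop on an object; "squeeze" is the grip in N (left out, the last holds). Time passes only in rows, so rows that do not move let the fingers close. It gives the time, the measured TCP pose, the force, the opening and the grip force at its end, in the units of the state.
- state(): the state, without advancing time (a new reading comes with each control period).
- snapshot(name): name is "side" or "top"; returns a dict with "image" (420x560x3 uint8, blue, green, red), "range_z" (420x560 float32, m along the optical axis (not along the pixel's ray), 0 where there is no reading), "fx", "fy", "cx", "cy" (pixels), "xyz" and "rotation" of the camera in the world. Camera axes: x right, y down, z forward; pixel columns grow to the right and rows downward; lengths in m; the calibration is good to about 2 mm. A picture is of the moment at which its call begins.
- finish_job(): hands the job in; it is judged then, once.
Trained networks look in a picture, given as the dict that the camera call returned (one of the last four; its "shot" number tells which), for a name from the list of things; names that differ only in an ending like _2 or _b are one class to them, and where a whole thing is asked for, a point or a joint stands for the part that bears it (a point fixed in the world has none). Each returns a list of dicts, best first, with "conf" (0 to 1); they miss things now and then, are a little off and sometimes report something else, mostly with a low value. They report only what shows in the picture. A call takes as long as a camera call. They do not tell look-alikes from the thing itself.
- outline_of(thing, picture): "mask" (420x560 bool, what is visible of it).
- mark_of(thing, picture): "point" ([x, y, z] in m, in the coordinates of the camera as it stood for that picture, good to about 4 mm: a listed point, or the origin of a listed thing).
The state is a dict: "clock": time; "joints": joint angles; "joint_velocities": joint speeds; "tau": joint torques, N m; "eef_pos": TCP position; "eef_rot": TCP orientation; "force": force on the tool from outside, world axes, zero at the start; "torque": the same for the moment, N m; "opening": opening from 0.0 (shut) to 1.0 (fully open); "finger_force": force on a finger pad.
Only numpy, scipy, OpenCV 4.12 (cv2) and the standard library are available. Lean on these libraries where they do the work, as an engineer would, in place of code of your own. Each camera call takes 0.05 s, during which the arm holds its last target. There are 200 camera calls.

## Working session

There is one attempt and no reset: what is moved stays moved. The work goes in short steps, Python scripts to look and compute and a tool call to move; the robot and the scene stay as the last step left them, time stands still between calls to the robot, and variables do not carry over. Pictures are saved under pics/ and viewed, at most 10 in all, crops included, and the job is handed in when it is done.

Besides the shell and the picture viewer there is one more tool, called after "Call:" in YAML: its name, and indented under it one key for each argument. drive_tool: Moves the arm, as the interface text tells. Its arguments: {"type":"object","properties":{"motion":{"type":"array","items":{"type":"array","items":{"type":"number"}}},"gripper":{"type":"number"},"squeeze":{"type":"number"}},"required":["motion"]}

```bash
mkdir -p pics
cat > h.py <<'E'
import numpy as np, cv2
from workcell import state, snapshot, finish_job, outline_of, mark_of
def w(p,s): return np.array(s["rotation"]).reshape(3,3)@np.array(p)+np.array(s["xyz"])
def cloud(s,m):
    v,u=np.nonzero(m&(s["range_z"]>0)); z=s["range_z"][v,u]
    P=np.c_[(u-s["cx"])/s["fx"]*z,(v-s["cy"])/s["fy"]*z,z]
    return P@np.array(s["rotation"]).reshape(3,3).T+np.array(s["xyz"]),np.c_[u,v]
def px(p,s):
    q=np.array(s["rotation"]).reshape(3,3).T@(np.array(p)-np.array(s["xyz"])); return (q[:2]/q[2]*[s["fx"],s["fy"]]+[s["cx"],s["cy"]]).round()
E
python3 - <<'E'
from h import *
np.set_printoptions(precision=4,suppress=True)
ims=[]
for n in("side","top"):
    s=snapshot(n); print(n,s["xyz"],s["fx"]); ims.append(s["image"])
    np.savez("shot_"+n,**{k:v for k,v in s.items()})
    for t in("long_center","short_front_center","short_rear_center","vice_gap"):
        for d in mark_of(t,s)[:4]:
            p=w(d["point"],s); print(t,round(d["conf"],2),p,px(p,s))
    for t in("long_center","short_front_center"):
        for d in outline_of(t,s)[:4]:
            P,U=cloud(s,d["mask"])
            if len(P):print(" mask",t,round(d["conf"],2),len(P),U.mean(0),P.mean(0),P.min(0),P.max(0), s["image"][d["mask"]].mean(0))
    cv2.imwrite(f"pics/{n}0.png",s["image"])
print(state())
E
```

```text
side [ 0.3285 -0.4839  0.6534] 380.0686664717921Traceback (most recent call last):
  File "<stdin>", line 9, in <module>
  File "h.py", line 3, in w
    def w(p,s): return np.array(s["rotation"]).reshape(3,3)@np.array(p)+np.array(s["xyz"])
                       ~~~~~~~~~~~~~~~~~~~~~~~~~~~~~~~^^^^^
ValueError: cannot reshape array of size 3 into shape (3,3)
```

Rotation is roll/pitch/yaw.

```bash
cat > h.py <<'E'
import numpy as np, cv2
from scipy.spatial.transform import Rotation as Ro
from workcell import state, snapshot, finish_job, outline_of, mark_of
np.set_printoptions(precision=4,suppress=True)
def R(s): return Ro.from_euler("xyz",s["rotation"]).as_matrix()
def w(p,s): return R(s)@np.array(p)+np.array(s["xyz"])
def cloud(s,m):
    v,u=np.nonzero(m&(s["range_z"]>0)); z=s["range_z"][v,u]
    P=np.c_[(u-s["cx"])/s["fx"]*z,(v-s["cy"])/s["fy"]*z,z]
    return P@R(s).T+np.array(s["xyz"]),np.c_[u,v]
def px(p,s):
    q=R(s).T@(np.array(p)-np.array(s["xyz"])); return (q[:2]/q[2]*[s["fx"],s["fy"]]+[s["cx"],s["cy"]]).round()
E
cat > look.py <<'E'
import sys
from h import *
for n in("side","top"):
    s=snapshot(n); print(n,s["xyz"],s["rotation"])
    np.savez("shot_"+n,**s)
    cv2.imwrite(f"pics/{n}{sys.argv[1]}.png",s["image"])
    for t in("long_center","short_front_center","short_rear_center","vice_gap"):
        for d in mark_of(t,s)[:4]:
            p=w(d["point"],s); print(t,round(d["conf"],2),p,px(p,s))
    for t in("long_center","short_front_center"):
        for d in outline_of(t,s)[:4]:
            P,U=cloud(s,d["mask"])
            if len(P):print(" mask",t,round(d["conf"],2),len(P),U.mean(0),P.mean(0),P.min(0),P.max(0), s["image"][d["mask"]].mean(0))
print(state())
E
python3 look.py 0
```

```text
side [ 0.3285 -0.4839  0.6534] [-2.4181 -0.0116 -0.2376]
long_center 0.94 [0.3506 0.2285 0.0023] [213. 172.]
long_center 0.87 [0.5704 0.2634 0.1027] [296. 119.]
long_center 0.59 [ 0.354  -0.2085  0.0106] [247. 336.]
short_front_center 0.77 [0.6011 0.2745 0.0706] [306. 125.]
short_rear_center 0.52 [0.5887 0.2707 0.0695] [302. 127.]
vice_gap 0.71 [ 0.568  -0.1961  0.0188] [360. 301.]
 mask long_center 0.98 1986 [213.5378 174.001 ] [0.3508 0.2148 0.0103] [ 0.3039  0.1321 -0.0033] [0.399  0.335  0.0151] [128.1697  64.0964 120.5336]
 mask long_center 0.74 5444 [248.6317 339.8496] [ 0.3541 -0.2146  0.011 ] [ 0.2685 -0.3076 -0.0034] [ 0.4369 -0.1092  0.015 ] [ 82.3265 145.5389  76.2773]
 mask long_center 0.65 553 [293.4629 108.2984] [0.5572 0.2475 0.1438] [0.5358 0.1983 0.0149] [0.5992 0.3132 0.1892] [58.8773 79.6986 99.0614]
 mask short_front_center 0.79 253 [310.1146 127.2688] [0.5999 0.2391 0.0894] [ 0.5826  0.2234 -0.0018] [0.6599 0.4201 0.1258] [ 69.5586  94.0859 114.8008]
 mask short_front_center 0.34 485 [292.899  106.8124] [0.5556 0.2478 0.1481] [0.5369 0.2185 0.0196] [0.5987 0.3101
[... 893 characters left out ...]
0.2241 -0.0011] [0.6333 0.3574 0.1286] [ 82.6469 139.8143 164.6592]
 mask short_front_center 0.63 669 [121.5964 143.701 ] [0.55   0.2589 0.1695] [0.5363 0.2198 0.0391] [0.5937 0.3106 0.1915] [ 72.7243 124.2653 147.8495]
{'clock': 0.8, 'joints': array([ 1.1529,  0.0872,  1.3707,  0.    ,  1.6836, -0.1031]), 'joint_velocities': array([ 0.0001, -0.0011,  0.0006,  0.0026, -0.0008,  0.0008]), 'tau': array([ -0.0016, -35.1669, -31.3448,  -0.0002,  -0.    ,  -0.    ]), 'eef_pos': array([0.1703, 0.523 , 0.2314]), 'eef_rot': array([ 3.1415, -0.    ,  2.8268]), 'force': array([-0.2465,  0.3726, -0.4406]), 'torque': array([ 0.0354,  0.0441, -0.0092]), 'finger_force': 0.0, 'opening': 0.9994550162730482}
```

View pics/side0.png

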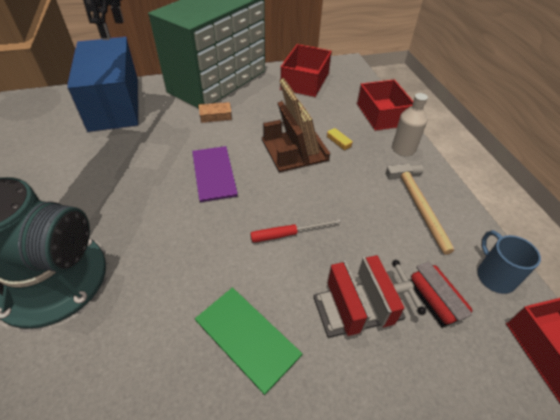

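View pics/top0.png

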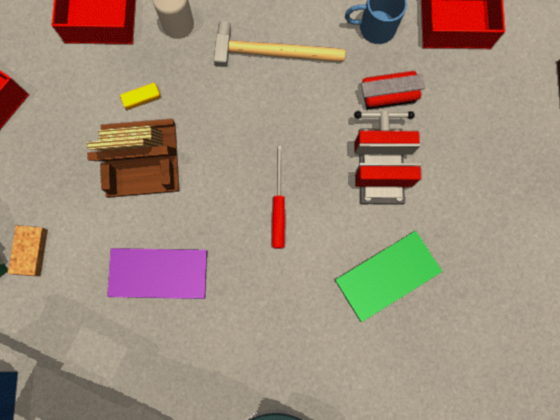

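Candidates in the top picture: purple (157,273), green (388,276), and the plywood board in the rack (122,144). Purple and green are excluded by colour, so the plywood long board in the rack fits. I'll confirm in a crop.

```bash
cat > m.py <<'E'
from h import *
C=[]
for n,(r0,r1,c0,c1) in dict(side=(70,175,240,345),top=(105,210,75,195)).items():
    s=dict(np.load(f"shot_{n}.npz")); C.append(cv2.resize(s["image"][r0:r1,c0:c1],(390,500),interpolation=cv2.INTER_CUBIC))
    P,U=cloud(s,np.ones((420,560),bool))
    if n=="top":
        m=(abs(P[:,0]-.58)<.1)&(abs(P[:,1]-.26)<.1)
        z=s["image"][U[:,1],U[:,0]].astype(int)
        # high points: long board top face/edge
        hi=m&(P[:,2]>.165); Q=P[hi]; print("hi",len(Q),Q.mean(0),Q.min(0),Q.max(0))
        top=m&(P[:,2]>.182); Q=P[top]
        r=cv2.minAreaRect(Q[:,:2].astype(np.float32)*1000); print("toprect",r)
        for col in (106,112,118,124,130,136,142,148,154,160,166):
            k=m&(U[:,0]==col); print(col,P[k][0,1].round(3),[(int(u[1]),round(p[0]*1000),round(p[2]*1000)) for p,u in zip(P[k],U[k])][12:-2:2] if col in(112,130,148) else "")
        v=(abs(P[:,0]-.57)<.09)&(abs(P[:,1]+.2)<.1)
        j=v&(abs(P[:,2]-.083)<.008); Q=P[j]
        r=cv2.minAreaRect(Q[:,:2].astype(np.float32)*1000); print("jaws",r,cv2.boxPoints(r),len(Q))
        red=(z[:,2]>150)&(z[:,1]<60)
        Jr=j&red; ph=P[Jr]
        for a in(ph[ph[:,0]<.568],ph[ph[:,0]>=.568]):
            if len(a)>5: print("jaw",len(a),cv2.minAreaRect(a[:,:2].astype(np.float32)*1000),a[:,2].mean())
    else:
        m=(abs(P[:,0]-.58)<.1)&(abs(P[:,1]-.26)<.1)&(P[:,2]>.165); Q=P[m]; print("side hi",len(Q),Q.mean(0),Q.min(0),Q.max(0))
cv2.imwrite("pics/crop0.png",np.hstack(C))
E
python3 m.py
```

```text
side hi 226 [0.5464 0.2563 0.1812] [0.5358 0.2185 0.165 ] [0.5592 0.3101 0.1892]
hi 482 [0.5459 0.2639 0.1855] [0.5363 0.2198 0.1662] [0.5604 0.3106 0.1915]
toprect ((546.3632202148438, 265.09674072265625), (13.359735488891602, 91.57769012451172), 5.354827404022217)
106 0.344 
112 0.332 [(119, 654, 1), (121, 649, 2), (123, 636, 28), (125, 632, 27), (127, 627, 31), (129, 591, 124), (131, 586, 128), (133, 584, 123), (135, 582, 119), (137, 576, 125), (139, 572, 125), (141, 548, 190), (143, 546, 185), (145, 542, 188), (147, 540, 183), (149, 554, 128), (151, 555, 112), (153, 551, 111), (155, 547, 115), (157, 544, 110), (159, 550, 77), (161, 565, 12), (163, 560, 15), (165, 557, 13), (167, 546, 39), (169, 541, 40), (171, 537, 43), (173, 533, 41), (175, 529, 43), (177, 525, 44), (179, 521, 43), (181, 518, 41), (183, 513, 44), (185, 510, 44), (187, 505, 47), (189, 503, 42), (191, 498, 43), (193, 499, 24), (195, 497, 14), (197, 496, 3), (199, 493, -3), (201, 489, -1), (203, 484, 0)]
118 0.321 
124 0.302 
130 0.291 [(115, 664, -1), (117, 660, -3), (119, 654, 1), (121, 650, 1), (123, 635, 31), (
[... 1159 characters left out ...]
532, 12), (180, 527, 14), (182, 525, 10), (184, 520, 14), (186, 516, 11), (188, 512, 11), (190, 508, 12), (192, 505, 8), (194, 504, -4), (196, 499, -1), (198, 495, -1), (200, 492, -2), (202, 488, -1)]
154 0.249 
160 0.237 
166 0.225 
jaws ((564.7365112304688, -199.59510803222656), (93.7175064086914, 111.4970474243164), 0.19093908369541168) [[ 517.6922 -144.0031]
 [ 518.0638 -255.4995]
 [ 611.7808 -255.1872]
 [ 611.4092 -143.6907]] 2116
jaw 767 ((531.285400390625, -198.93450927734375), (24.106321334838867, 107.9821548461914), 1.237790584564209) 0.08476763714906281
jaw 688 ((597.474853515625, -198.76730346679688), (22.77320671081543, 106.22531127929688), 0.9240657091140747) 0.08474857732661606
```

View pics/crop0.png

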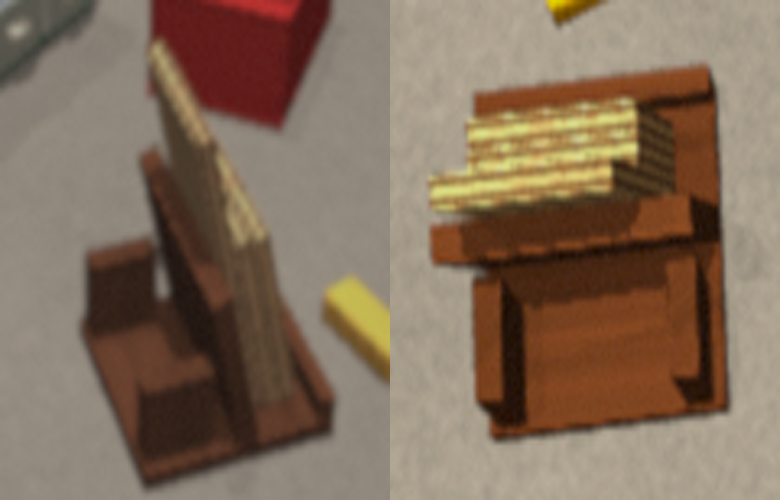

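The crop shows that the tall plywood board, top edge at about (122,144) in the top picture, stands next to the wall and leans towards −x. The two short boards are in front of it on the +x side. The geometry agrees with the marks: the centre computed from the top edge is (0.570, 0.267, 0.100).

```bash
cat > plan.py <<'E'
from h import *
def tgt(yaw,tilt): # deg; tool down at yaw, tilted about tool x
    return Ro.from_euler("z",yaw,degrees=True)*Ro.from_euler("x",180,degrees=True)*Ro.from_rotvec([-np.radians(tilt),0,0])
def plan(p,r,n,p0=None,r0=None,mm=1,dg=.5):
    s=state()
    if p0 is None: p0,r0=s["eef_pos"],Ro.from_euler("xyz",s["eef_rot"])
    d=(r0.inv()*r).as_rotvec(); P,Rr=np.array(p0),r0; rows=[]
    for i in range(1,n+1):
        gp=p0+(np.array(p)-p0)*i/n; gr=r0*Ro.from_rotvec(d*i/n)
        t=np.round(Rr.inv().apply(gp-P)*1000/mm)*mm; a=np.round(np.degrees((Rr.inv()*gr).as_rotvec())/dg)*dg
        rows.append([float(round(x,2)) for x in [*t,*a]])
        P=P+Rr.apply(t/1000); Rr=Rr*Ro.from_rotvec(np.radians(a))
    print(rows,"end",P,Rr.as_euler("xyz")); return P,Rr
E
python3 - <<'E'
from plan import *
r=tgt(95.35,15); print(r.as_matrix())
T=np.array([.5464,.265,.188]); z=r.as_matrix()[:,2]
a=plan(T-.045*z,r,10)
g=plan(T+.047*z,r,4,*a)
E
```

```text
[[-0.0932  0.9617  0.2577]
 [ 0.9956  0.0901  0.0241]
 [ 0.      0.2588 -0.9659]]
[[-43.0, -13.0, -0.0, -1.5, -1.0, 6.5], [-44.0, -9.0, 0.0, -1.0, -1.0, 6.5], [-44.0, -3.0, 2.0, -1.5, -0.5, 7.0], [-45.0, 2.0, 1.0, -1.5, -1.0, 6.5], [-44.0, 7.0, 2.0, -1.0, -1.0, 6.5], [-43.0, 12.0, 4.0, -1.5, -1.0, 6.5], [-41.0, 16.0, 4.0, -1.0, -0.5, 7.0], [-39.0, 22.0, 5.0, -1.5, -1.0, 6.5], [-37.0, 25.0, 7.0, -1.5, -1.0, 6.5], [-32.0, 29.0, 7.0, -1.0, -1.0, 6.5]] end [0.5343 0.2643 0.2317] [2.8829 0.0053 1.6668]
[[0.0, 0.0, 23.0, -0.0, 0.0, 0.0], [0.0, 0.0, 23.0, -0.0, 0.0, 0.0], [0.0, 0.0, 23.0, -0.0, 0.0, 0.0], [0.0, 1.0, 23.0, -0.0, 0.5, 0.0]] end [0.5588 0.2661 0.143 ] [ 2.8829 -0.0031  1.6691]
```

Call:
drive_tool:
  motion:
    - [-43,-13,0,-1.5,-1,6.5]
    - [-44,-9,0,-1,-1,6.5]
    - [-44,-3,2,-1.5,-0.5,7]
    - [-45,2,1,-1.5,-1,6.5]
    - [-44,7,2,-1,-1,6.5]
    - [-43,12,4,-1.5,-1,6.5]
    - [-41,16,4,-1,-0.5,7]
    - [-39,22,5,-1.5,-1,6.5]
    - [-37,25,7,-1.5,-1,6.5]
    - [-32,29,7,-1,-1,6.5]

```text
clock: 2.05
eef_pos: [0.5352, 0.2631, 0.2317]
eef_rot: [2.882, 0.005, 1.663]
force: [-0.0, -0.2, -0.0]
opening: 0.997
finger_force: 0.0
```

Call:
drive_tool:
  motion:
    - [0,0,0,0,0,0]
    - [0,0,0,0,0,0]

```text
clock: 2.3
eef_pos: [0.5339, 0.2645, 0.2315]
eef_rot: [2.884, 0.005, 1.667]
force: [0.2, -0.1, -0.6]
opening: 1.0
finger_force: 0.0
```

Run:
```python
from plan import *
r=tgt(95.35,15); T=np.array([.5464,.265,.188]); z=r.as_matrix()[:,2]
plan(T+.047*z,r,5)
s=snapshot("side"); cv2.imwrite("pics/c1.png",cv2.resize(s["image"][40:200,200:380],None,fx=3,fy=3))
```

```text
[[-0.0, 0.0, 18.0, -0.0, 0.0, 0.0], [-0.0, 0.0, 19.0, -0.0, 0.0, 0.0], [-0.0, 1.0, 18.0, -0.0, 0.0, 0.0], [-0.0, -0.0, 19.0, -0.0, 0.0, 0.0], [-0.0, 0.0, 18.0, -0.0, 0.0, 0.5]] end [0.5582 0.2664 0.1428] [2.8838 0.0027 1.659 ]
```

View pics/c1.png

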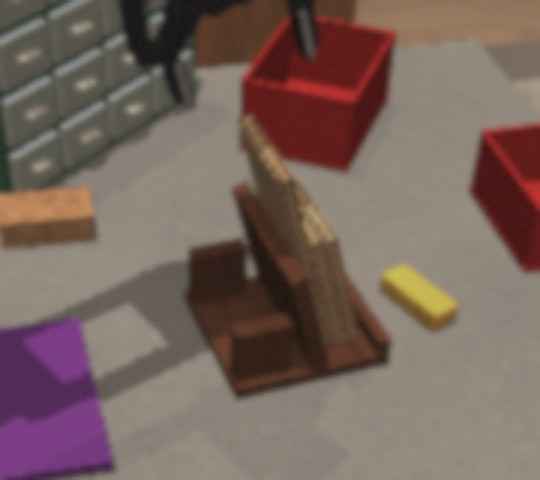

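The fingers straddle the board's top edge at crop pixel (250,125), so I go down and close.

Call:
drive_tool:
  motion:
    - [0,0,18,0,0,0]
    - [0,0,19,0,0,0]
    - [0,1,18,0,0,0]
    - [0,0,19,0,0,0]
    - [0,0,18,0,0,0.5]
    - [0,0,0,0,0,0]
    - [0,0,0,0,0,0]

```text
clock: 3.22
eef_pos: [0.5591, 0.2662, 0.1435]
eef_rot: [2.882, 0.003, 1.658]
force: [-0.0, 0.3, 0.2]
opening: 1.001
finger_force: 0.0
```

Call:
drive_tool:
  motion:
    - [0,0,0,0,0,0]
    - [0,0,0,0,0,0]
    - [0,0,0,0,0,0]
    - [0,0,0,0,0,0]
    - [0,0,0,0,0,0]
    - [0,0,0,0,0,0]
    - [0,0,0,0,0,0]
    - [0,0,0,0,0,0]
  gripper: 1
  squeeze: 40

```text
clock: 4.22
eef_pos: [0.5588, 0.2662, 0.1432]
eef_rot: [2.883, 0.003, 1.658]
force: [-1.8, 0.6, 1.7]
opening: 0.133
finger_force: 42.4
```

Call:
drive_tool:
  motion:
    - [0,0,-4,0,0,0]
    - [0,0,-6,0,0,0]
    - [0,0,-7,0,0,0]
    - [0,0,-7,0,0,0]
    - [0,0,-7,0,0,0]
    - [0,0,-7,0,0,0]
    - [0,0,-7,0,0,0]
    - [0,0,-7,0,0,0]
  squeeze: 60

```text
clock: 5.22
eef_pos: [0.5453, 0.2651, 0.1937]
eef_rot: [2.883, 0.003, 1.658]
force: [0.8, 0.1, -0.2]
opening: 0.131
finger_force: 59.6
```

Run:
```python
from h import *
print(state()["force"],state()["eef_pos"])
s=snapshot("side"); t=snapshot("top"); cv2.imwrite("pics/c2.png",np.hstack([cv2.resize(s["image"][40:180,230:360],(390,420)),cv2.resize(t["image"][90:220,75:200],(390,420))]))
for d in mark_of("short_front_center",s)+mark_of("short_rear_center",s): print(d["conf"],w(d["point"],s))
```

```text
[ 0.8339  0.0563 -0.1688] [0.5453 0.2651 0.1937]
0.83 [0.6052 0.2724 0.0685]
```

View pics/c2.png

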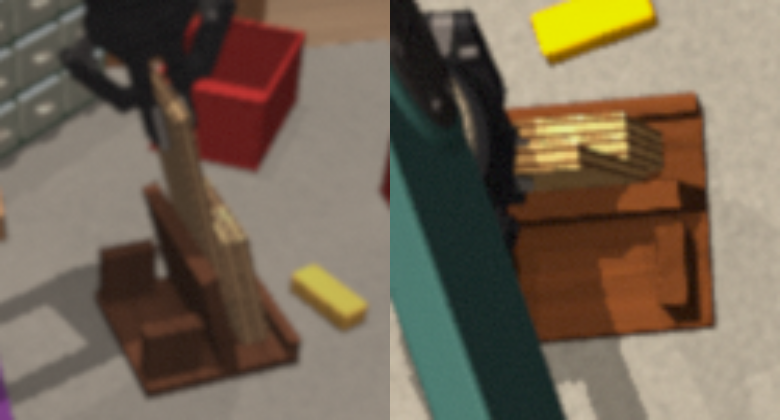

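The long board is rising at crop (165,100) and the shorts are staying put at (230,230), so I keep drawing it out.

Call:
drive_tool:
  motion:
    - [0,0,-7,0,0,0]
    - [0,0,-7,0,0,0]
    - [0,0,-7,0,0,0]
    - [0,0,-7,0,0,0]
    - [0,0,-7,0,0,0]
    - [0,0,-7,0,0,0]
    - [0,0,-7,0,0,0]
    - [0,0,-7,0,0,0]
    - [0,0,-7,0,0,0]
    - [0,0,-7,0,0,0]

```text
clock: 6.68
eef_pos: [0.5276, 0.2638, 0.2615]
eef_rot: [2.883, 0.003, 1.658]
force: [-0.3, -0.2, -1.1]
opening: 0.137
finger_force: 59.6
```

Call:
drive_tool:
  motion:
    - [0,0,-7,0,0,0]
    - [0,0,-10,0,0,0]
    - [0,0,-15,0,0,0]
    - [0,0,-20,0,0,0]
    - [0,0,0,0,0,0]
    - [0,0,0,0,0,0]

```text
clock: 7.42
eef_pos: [0.5142, 0.2627, 0.3109]
eef_rot: [2.883, 0.003, 1.658]
force: [-0.4, -0.7, -0.4]
opening: 0.136
finger_force: 59.7
```

```bash
python3 look.py 3 | grep -v mask
```

```text
side [ 0.3285 -0.4839  0.6534] [-2.4181 -0.0116 -0.2376]
long_center 0.86 [0.3483 0.2278 0.0066] [212. 171.]
long_center 0.77 [ 0.3549 -0.2086  0.0103] [248. 336.]
long_center 0.75 [0.5253 0.2678 0.2691] [279.  54.]
short_front_center 0.61 [0.5972 0.2739 0.0716] [305. 125.]
short_rear_center 0.54 [0.586  0.2717 0.0652] [300. 129.]
vice_gap 0.7 [ 0.5672 -0.1958  0.0181] [360. 302.]
vice_gap 0.45 [0.5853 0.2677 0.0661] [301. 129.]
top [0.2823 0.0126 1.0174] [-2.9591 -0.003  -1.5569]
long_center 0.92 [ 0.3564 -0.2118  0.0074] [390. 273.]
long_center 0.9 [0.5302 0.2644 0.2686] [ 99. 136.]
long_center 0.6 [0.3462 0.2231 0.0068] [158. 276.]
short_front_center 0.77 [0.5965 0.2722 0.0699] [131. 136.]
{'clock': 8.125, 'joints': array([ 0.4233, -0.0235,  1.3488, -0.0872,  1.5723,  0.3244]), 'joint_velocities': array([ 0.001 , -0.0009,  0.0002,  0.0003,  0.0003,  0.0001]), 'tau': array([ -0.0028, -32.0039, -33.0488,  -0.4021,  -1.1526,   0.0004]), 'eef_pos': array([0.5144, 0.2628, 0.3113]), 'eef_rot': array([2.8828, 0.0031, 1.6584]), 'force': array([-0.2192, -0.6586, -1.3621]), 'torque': array([-0.0169,  0.1688, -0.0107]), 'finger_force': 59.74727511405945, 'opening': 0.12630874255942426}
```

View pics/side3.png

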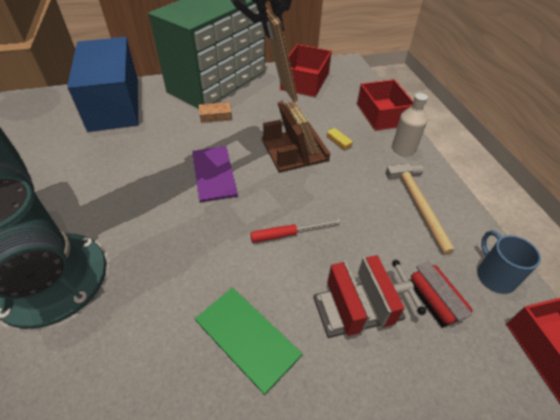

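Board is drawn clear of the rack (board at (285,60)), and both short boards still stand at (303,127). Now I carry it to the vice, tool going upright.

Run:
```python
from plan import *
r=tgt(91,0)
plan([.565,-.199,.30],r,20)
```

```text
[[-23.0, 0.0, 1.0, 0.5, -0.0, 0.0], [-23.0, 1.0, 0.0, 1.0, -0.0, 0.5], [-24.0, 0.0, 1.0, 0.5, -0.0, 0.0], [-23.0, 1.0, 1.0, 1.0, -0.0, 0.5], [-23.0, 1.0, 1.0, 0.5, -0.0, 0.0], [-23.0, 0.0, 0.0, 1.0, -0.0, 0.0], [-24.0, 1.0, 1.0, 0.5, -0.0, 0.5], [-23.0, 1.0, 1.0, 1.0, -0.0, 0.0], [-23.0, 1.0, 0.0, 0.5, -0.0, 0.5], [-23.0, 1.0, 1.0, 1.0, -0.0, 0.0], [-23.0, 2.0, 1.0, 0.5, -0.0, 0.0], [-23.0, 1.0, 0.0, 1.0, -0.0, 0.5], [-24.0, 1.0, 1.0, 0.5, -0.0, 0.0], [-23.0, 2.0, 1.0, 1.0, -0.0, 0.5], [-23.0, 1.0, 0.0, 0.5, -0.5, 0.0], [-23.0, 2.0, 1.0, 1.0, 0.0, 0.0], [-23.0, 2.0, 1.0, 0.5, 0.0, 0.5], [-23.0, 2.0, 0.0, 1.0, 0.0, 0.0], [-24.0, 1.0, 1.0, 0.5, 0.0, 0.5], [-23.0, 3.0, 1.0, 1.0, 0.0, 0.0]] end [ 0.5655 -0.1992  0.2996] [-3.1385  0.0028  1.5887]
```

Call:
drive_tool:
  motion:
    - [-23,0,1,0.5,0,0]
    - [-23,1,0,1,0,0.5]
    - [-24,0,1,0.5,0,0]
    - [-23,1,1,1,0,0.5]
    - [-23,1,1,0.5,0,0]
    - [-23,0,0,1,0,0]
    - [-24,1,1,0.5,0,0.5]
    - [-23,1,1,1,0,0]
    - [-23,1,0,0.5,0,0.5]
    - [-23,1,1,1,0,0]

```text
clock: 9.38
eef_pos: [0.5395, 0.0311, 0.3059]
eef_rot: [3.013, -0.003, 1.624]
force: [-0.1, 0.6, -1.9]
opening: 0.136
finger_force: 59.7
```

Call:
drive_tool:
  motion:
    - [-23,2,1,0.5,0,0]
    - [-23,1,0,1,0,0.5]
    - [-24,1,1,0.5,0,0]
    - [-23,2,1,1,0,0.5]
    - [-23,1,0,0.5,-0.5,0]
    - [-23,2,1,1,0,0]
    - [-23,2,1,0.5,0,0.5]
    - [-23,2,0,1,0,0]
    - [-24,1,1,0.5,0,0.5]
    - [-23,3,1,1,0,0]

```text
clock: 10.62
eef_pos: [0.5655, -0.201, 0.2997]
eef_rot: [-3.138, 0.003, 1.588]
force: [-0.1, 0.4, -1.7]
opening: 0.131
finger_force: 59.6
```

Call:
drive_tool:
  motion:
    - [0,0,0,0,0,0]
    - [0,0,0,0,0,0]
    - [0,0,0,0,0,0]

```text
clock: 11.0
eef_pos: [0.5654, -0.1986, 0.3]
eef_rot: [-3.139, 0.003, 1.59]
force: [-0.0, -0.0, -1.0]
opening: 0.132
finger_force: 59.7
```

```bash
python3 look.py 4 | grep -v "mask short"
python3 - <<'E'
from h import *
s=dict(np.load("shot_side.npz")); P,U=cloud(s,np.ones((420,560),bool)); c=s["image"][U[:,1],U[:,0]].astype(int)
m=(abs(P[:,0]-.565)<.06)&(abs(P[:,1]+.2)<.08)&(P[:,2]>.14)&(c[:,2]>c[:,0]+25)
Q=P[m]; print(len(Q))
for lo in np.arange(.14,.3,.02):
    q=Q[(Q[:,2]>=lo)&(Q[:,2]<lo+.02)]
    if len(q)>10: print(round(lo,2),len(q),np.percentile(q[:,0],[2,50,98]),np.percentile(q[:,1],[2,50,98]),q[:,2].min())
E
```

```text
side [ 0.3285 -0.4839  0.6534] [-2.4181 -0.0116 -0.2376]
long_center 0.82 [ 0.3553 -0.211   0.0134] [248. 336.]
long_center 0.63 [ 0.5673 -0.197   0.2564] [391. 219.]
long_center 0.56 [0.351  0.2258 0.0057] [213. 172.]
short_front_center 0.66 [0.5945 0.2701 0.0649] [304. 129.]
short_rear_center 0.64 [0.5819 0.2715 0.0677] [299. 128.]
vice_gap 0.83 [ 0.5669 -0.1958  0.0206] [360. 301.]
 mask long_center 0.94 3965 [393.8527 224.1723] [ 0.5615 -0.2106  0.26  ] [ 0.5461 -0.2434 -0.0037] [0.7984 0.0614 0.3469] [ 63.1723  84.4842 106.5372]
 mask long_center 0.77 5290 [248.4673 339.7214] [ 0.3539 -0.2145  0.0112] [ 0.2703 -0.3064 -0.0023] [ 0.4361 -0.1102  0.0152] [ 92.8196 164.975   85.3307]
top [0.2823 0.0126 1.0174] [-2.9591 -0.003  -1.5569]
long_center 0.69 [0.3474 0.2219 0.003 ] [159. 275.]
short_front_center 0.63 [0.5991 0.2713 0.0673] [132. 135.]
vice_gap 0.67 [ 0.5646 -0.2025  0.0181] [384. 164.]
 mask long_center 0.61 4667 [157.1185 272.8329] [0.351  0.2234 0.0117] [ 0.3054  0.1326 -0.0018] [0.3969 0.3193 0.0184] [227.2888 106.0779 220.7221]
 mask long_center 0.48 69 [429.4638  98.
[... 460 characters left out ...]
e': array([-0.1513, -0.2216, -0.2964]), 'torque': array([-0.0012,  0.0396, -0.0353]), 'finger_force': 59.65452253818512, 'opening': 0.13228766729344102}
4709
0.16 250 [0.5583 0.5598 0.5696] [-0.2417 -0.2054 -0.1543] 0.1647578523846286
0.18 386 [0.5583 0.5597 0.5696] [-0.242  -0.2075 -0.1542] 0.18001550383816717
0.2 410 [0.5584 0.5599 0.569 ] [-0.2421 -0.2055 -0.1554] 0.20002130211358482
0.22 454 [0.5584 0.56   0.5698] [-0.2422 -0.2071 -0.155 ] 0.2200926057024099
0.24 491 [0.5585 0.56   0.5702] [-0.2422 -0.207  -0.155 ] 0.24000380093573453
0.26 536 [0.5586 0.5601 0.5694] [-0.2422 -0.2061 -0.1551] 0.26004558469507566
0.28 504 [0.5588 0.5604 0.5703] [-0.2423 -0.2156 -0.1548] 0.28001182561649046
```

View pics/side4.png

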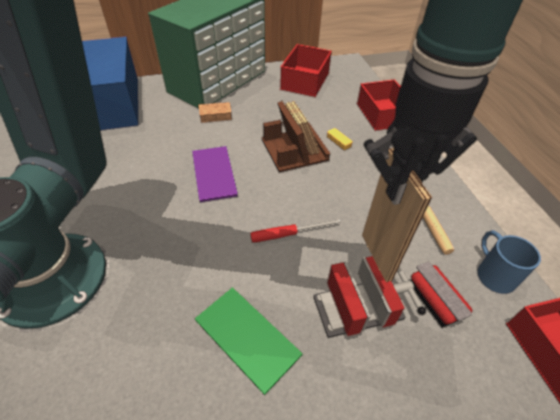

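The board hangs upright over the gap: faces at x = 0.558–0.570, lower end at z = 0.165, above the vice at (360,300). Lower it about 137 mm, then check the force.

Call:
drive_tool:
  motion:
    - [0,0,10,0,0,0]
    - [0,1,15,0,0,0]
    - [0,0,15,0,0,0]
    - [0,0,15,0,0,0]
    - [0,0,15,0,0,0]
    - [0,0,15,0,0,0]
    - [0,0,15,0,0,0]
    - [0,0,15,0,0,0]
    - [0,0,12,0,0,0]
    - [0,0,8,0,0,0]

```text
clock: 12.95
eef_pos: [0.5659, -0.1995, 0.1636]
eef_rot: [-3.138, 0.002, 1.589]
force: [-0.6, 0.3, -0.7]
opening: 0.129
finger_force: 59.7
```

Call:
drive_tool:
  motion:
    - [0,0,1,0,0,0]
    - [0,0,2,0,0,0]
    - [0,0,1,0,0,0]
    - [0,0,1,0,0,0]
    - [0,0,0,0,0,0]

```text
clock: 13.58
eef_pos: [0.5661, -0.1996, 0.1597]
eef_rot: [-3.139, 0.003, 1.589]
force: [0.5, 0.8, -1.6]
opening: 0.136
finger_force: 59.7
```

Call:
drive_tool:
  motion:
    - [0,0,1,0,0,0]
    - [0,0,1,0,0,0]
    - [0,0,1,0,0,0]
    - [0,0,1,0,0,0]
    - [0,0,0,0,0,0]

```text
clock: 14.2
eef_pos: [0.5659, -0.1996, 0.1555]
eef_rot: [-3.138, 0.003, 1.589]
force: [0.2, -0.4, -1.0]
opening: 0.132
finger_force: 59.7
```

Call:
drive_tool:
  motion:
    - [0,0,1,0,0,0]
    - [0,0,0,0,0,0]
    - [0,0,0,0,0,0]

```text
clock: 14.58
eef_pos: [0.566, -0.1996, 0.1546]
eef_rot: [-3.138, 0.003, 1.589]
force: [-0.0, 0.6, -0.9]
opening: 0.132
finger_force: 59.7
```

Call:
drive_tool:
  motion:
    - [0,0,1,0,0,0]
    - [0,0,0,0,0,0]
    - [0,0,0,0,0,0]

```text
clock: 14.95
eef_pos: [0.5662, -0.1996, 0.1544]
eef_rot: [-3.139, 0.003, 1.589]
force: [-0.8, 0.5, 3.5]
opening: 0.132
finger_force: 60.2
```

Touchdown: 3.5 N at TCP z = 0.154, as expected. I release in stages.

Call:
drive_tool:
  motion:
    - [0,0,0,0,0,0]
    - [0,0,0,0,0,0]
  squeeze: 20

```text
clock: 15.2
eef_pos: [0.5662, -0.1996, 0.1543]
eef_rot: [-3.139, 0.003, 1.589]
force: [-0.6, 1.1, 5.3]
opening: 0.134
finger_force: 60.5
```

Call:
drive_tool:
  motion:
    - [0,0,0,0,0,0]
    - [0,0,0,0,0,0]
    - [0,0,0,0,0,0]
    - [0,0,0,0,0,0]
  gripper: 0.5

```text
clock: 15.7
eef_pos: [0.5659, -0.1996, 0.1533]
eef_rot: [-3.138, 0.003, 1.589]
force: [-0.7, -0.1, -0.6]
opening: 0.249
finger_force: 0.0
```

Call:
drive_tool:
  motion:
    - [0,0,0,0,0,0]
    - [0,0,0,0,0,0]
    - [0,0,0,0,0,0]
    - [0,0,0,0,0,0]
    - [0,0,0,0,0,0]
    - [0,0,0,0,0,0]
  gripper: -1

```text
clock: 16.45
eef_pos: [0.566, -0.1997, 0.1536]
eef_rot: [-3.138, 0.003, 1.589]
force: [0.4, -0.3, 0.1]
opening: 0.999
finger_force: 0.0
```

```bash
cat > chk.py <<'E'
import sys
from h import *
s=snapshot("side"); P,U=cloud(s,np.ones((420,560),bool)); c=s["image"][U[:,1],U[:,0]].astype(int)
m=(abs(P[:,0]-.565)<.06)&(abs(P[:,1]+.2)<.08)&(P[:,2]>.09)&(c[:,2]>c[:,0]+25)&(c[:,1]>c[:,0]+10)
Q=P[m]
for lo in np.arange(.09,.23,.02):
    q=Q[(Q[:,2]>=lo)&(Q[:,2]<lo+.02)]
    if len(q)>10: print(round(lo,2),len(q),np.percentile(q[:,0],[2,50,98]),np.percentile(q[:,1],[2,98]),q[:,2].max())
for t in("long_center","short_front_center","short_rear_center"):
    for d in mark_of(t,s): print(t,round(d["conf"],2),w(d["point"],s))
cv2.imwrite(f"pics/{sys.argv[1]}.png",s["image"]); print(state()["finger_force"],state()["clock"])
E
python3 chk.py rel
```

```text
0.09 255 [0.5599 0.5609 0.5708] [-0.243  -0.1628] 0.10999157853148078
0.11 273 [0.5599 0.5608 0.5702] [-0.2432 -0.1627] 0.12999306966735946
0.13 280 [0.5598 0.5609 0.5701] [-0.2432 -0.1674] 0.1499821243276963
0.15 277 [0.56   0.561  0.5705] [-0.2432 -0.1761] 0.1699935264219205
0.17 281 [0.5599 0.5609 0.5709] [-0.2432 -0.1639] 0.1899659379588775
0.19 347 [0.5603 0.5642 0.5723] [-0.2429 -0.193 ] 0.20982527473165535
0.23 12 [0.5312 0.5397 0.5472] [-0.2167 -0.2059] 0.24851431498498733
long_center 0.89 [ 0.5691 -0.1998  0.1125]
long_center 0.79 [ 0.3538 -0.2069  0.0123]
short_front_center 0.5 [0.5963 0.2756 0.07  ]
short_rear_center 0.59 [0.5866 0.2692 0.0684]
0.0 16.65
```

The board stands free and upright between the open fingers, so I retreat straight up.

Call:
drive_tool:
  motion:
    - [0,0,-5,0,0,0]
    - [0,0,-10,0,0,0]
    - [0,0,-20,0,0,0]
    - [0,0,-25,0,0,0]
    - [0,0,-30,0,0,0]
    - [0,0,-30,0,0,0]
    - [0,0,-20,0,0,0]
    - [0,0,-10,0,0,0]
    - [0,0,0,0,0,0]
    - [0,0,0,0,0,0]

```text
clock: 17.9
eef_pos: [0.5662, -0.1991, 0.3024]
eef_rot: [-3.137, 0.002, 1.589]
force: [0.2, -0.7, -0.6]
opening: 1.005
finger_force: 0.0
```

```bash
python3 chk.py fin
```

```text
0.09 278 [0.5597 0.5608 0.5702] [-0.243  -0.1559] 0.10994036278768615
0.11 286 [0.5598 0.5608 0.5701] [-0.2429 -0.1554] 0.1299079408362359
0.13 311 [0.5598 0.5609 0.5704] [-0.2431 -0.1556] 0.14996668320469342
0.15 339 [0.5598 0.5609 0.5698] [-0.243 -0.156] 0.16988070799406646
0.17 350 [0.5598 0.5609 0.5698] [-0.243  -0.1559] 0.18990054544032636
0.19 571 [0.56   0.5641 0.572 ] [-0.2424 -0.1548] 0.2022639509177634
long_center 0.76 [ 0.355  -0.2069  0.0091]
long_center 0.73 [0.3513 0.2303 0.0066]
long_center 0.56 [ 0.5642 -0.1972  0.1139]
short_front_center 0.62 [0.5954 0.2757 0.07  ]
short_rear_center 0.56 [0.5816 0.2699 0.0664]
0.0 18.1
```

View pics/fin.png

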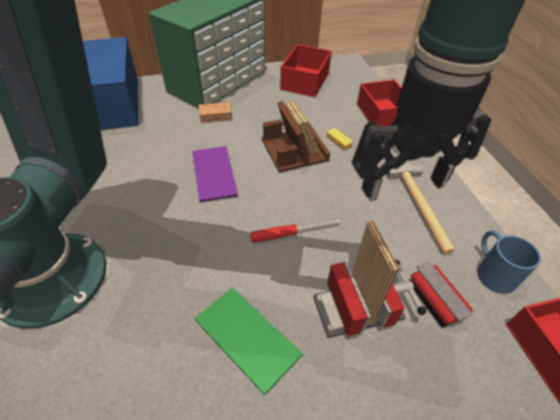

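The board stands upright in the vice at (373,265), top at z = 0.20. The shorts are leaning in the rack at (300,127), and the gripper is clear.

```bash
python3 -c "from workcell import finish_job; print(finish_job())"
```

```text
the job is handed in; nothing more can be done
None
```

The long board is standing upright and released between the vice jaws, the two short boards are still leaning in the rack, and the job was handed in at about 18 s; no verdict was returned.

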